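# Find the soft vibration mount and mark it

## Robot

A 7-joint arm with a two-finger parallel gripper is mounted at the origin on the work surface. World frame = base frame: x ahead of the robot, y to its left, z up, the work surface at z = 0. Lengths are in m, angles in rad, forces in N, time in s.
With the tool pointing down it reaches from about 0.4 to 0.85 m from the base axis. Payload 4.5 kg.
Tool frame: the origin (TCP) lies on the centre line of the jaws, within the pads' length; the fingertips stand r.tcp_to_tips ahead of it and the grasp point (between the pads) lies 11 mm behind it (r.tcp_to_tips is the distance from the TCP to the fingertips, in m); y points along the fingers, x is the direction in which the jaws open and shut, and the axes are right-handed (so a half turn about y gives the same grasp; the last joint's range is limited). The gripper opens to 88 mm and grips with 3 to 60 N. Pads are 18 mm wide; open, the fingers measure 123 mm over their backs; the gripper's body (75 mm by 187 mm) begins 45 mm behind the grasp point.
Start: joints at [1.301, 0.689, -0.195, 1.565, 0.157, 0.902, -0.215], TCP at [0.187, -0.596, 0.247] pointing down, gripper open.
Joint ranges: [-3.01, 3.01], [-0.46, 2.08], [-1.47, 1.51], [0.13, 2.56], [-1, 4.14], [0.04, 2.09], [-2.66, 2.66]. Speed limits (rad/s): [2.57, 2.57, 3.14, 3.14, 3.14, 3.14, 3.14].

## Interface

Orientations are given as a unit quaternion [x, y, z, w].
In Python, from plant import r gives the robot as it stands. The module is installed in compiled form; this text tells all that it offers.
- The arm moves only by the shell command python3 -m inch 'ROWS' [OPENING] [FORCE]. ROWS is text: rows parted by semicolons, each of 4 numbers parted by spaces: the shift along the tool's x, y, z in mm, then the turn about the tool's y in degrees. In form: x y z spin; .... A call has 1 to 10 rows; each row is the pose to reach, as a shift and turn from the pose commanded when the call began, along the tool's axes at that moment; what a row does not reach only later rows make up. A row lasts 1/10 s, in which the tool goes at most 50 mm and 8.59 degrees, less where a joint would pass 70% of its speed; a pose out of reach is approached as far as the arm can. A call with a gripper value outside its range is refused whole. OPENING is the gripper command: -1 is shut, 1 is fully open, values between are in proportion, set as the call begins (- or left out, the last holds). The fingers move at their own pace and stop on an object; FORCE is the grip in N (left out, the last holds). Time passes only in rows, so rows that repeat a pose let the fingers close. It gives the time, the measured TCP pose, the force and the opening at its end, in the units of the state.
- r.get_state(): the state, without advancing time (a new reading comes with each control period).
- r.snapshot(name): name is "scene" or "top"; returns a dict with "frame" (384x512x3 uint8, red, green, blue), "intrinsics" (3x3 intrinsics, pixels), "dist_coeffs" ([k1, k2, p1, p2, k3] as OpenCV has them; the pictures are not rectified), "R" (3x3) and "t" (3): a world point X has camera coordinates R X + t. Camera axes: x right, y down, z forward; pixel columns grow to the right and rows downward; lengths in m; the calibration is good to about 2 mm. A picture is of the moment at which its call begins. There is no depth.
- r.finish_job(): hands the job in, once; it reports no verdict.
Trained networks look in the newest picture that a camera, given by its name, has taken for a name from the list of things; names that differ only in an ending like _2 or _b are one class to them, and where a whole thing is asked for, a point or a joint stands for the part that bears it (a point fixed in the world has none). Each returns a list of dicts, best first, with "p" (0 to 1); they miss things now and then, are a little off and sometimes report something else, mostly with a low value. They report only what shows in the picture. A call takes as long as a camera call. They do not tell look-alikes from the thing itself.
- r.trace(camera, name): "region" (384x512 bool, what is visible of it) and "centre" ([row, column] in pixels, amid what is visible of it).
- r.tip_of(camera, name): "centre" ([row, column] in pixels: a listed point, or the origin of a listed thing).
The state is a dict: "clock": time; "q": joint angles; "qd": joint speeds; "joint_torque": joint torques, N m; "tool_pos": TCP position; "eef_rot": TCP orientation; "contact_force": force on the tool from outside, world axes, zero at the start; "moment": the same for the moment, N m; "opening": opening from 0.0 (shut) to 1.0 (fully open).
Only numpy, scipy, OpenCV 4.12 (cv2) and the standard library are available. Lean on these libraries where they do the work, as an engineer would, in place of code of your own. Each camera call takes 0.05 s, during which the arm holds its last target.

## Task

Three sprung vibration mounts for the analyser are screwed to the bench, and one of them has gone soft. With the shut fingertips press each round black pad down until it stops, to feel which is the softest; then push the white tag on that mount fully down, to mark it for replacement, and leave the fingers clear. Only press, pick nothing up; leave the tags of the two firm mounts up and everything else on the bench where it stands.

Things in the scene. Friction and masses are not known exactly. Their poses are not given: they have to be found in the camera images.
- mount_1: one of three vibration mounts (the numbers say nothing of place or stiffness), screwed to the bench, all looking alike: dark steel base plate 150 x 96 x 12 mm with a round black sprung pad towards one end (centre at x = -34 mm, y = 0) and a white push-down tag in a grey block towards the other end (centre at x = +47 mm, y = 0). Origin: centre of the plate's underside, on the bench; x along the plate from pad to tag, z up
- pad_1 (a point): fixed point: centre of the top of mount_1's black rubber pad at rest, 64 mm above the bench (50 mm across; steel flange 72 mm across, 10 mm lower). Pressed, it goes straight down; force rises evenly with depth. The softest takes 1 to 5 N and stops at 13 mm; the two firm ones need over twice its force at any depth, 9 to 13 N at their stop at 8 mm. Which is which changes and cannot be seen
- mark_1 (a joint): how far the white drag pointer (14 x 14 x 6 mm, under a clear guard 25 x 9 mm, 54 mm tall) beside mount_1's pad, 39 mm to the +y side of the pad's centre, has been pushed down, m: 0 at the start, 50 mm above the bench; the pad's flange pushes it down with it and it stays at the pad's deepest point so far
- tag_1_top (a point): centre of the top face of mount_1's white tag, a T-shaped tab with a head of 12 mm (along the mount's x) by 32 mm (along y); 55 mm above the bench when up; it stands out of a grey block 26 x 42 mm whose top is 38 mm above the bench; it moves with the tag
- tag_1 (a joint): how far mount_1's tag is pushed straight down, m: 0 up (as at the start), 0.012 fully down, its head then resting on the block; about 3 N moves it and it stays where it is left
- mount_2: one of three vibration mounts (the numbers say nothing of place or stiffness), screwed to the bench, all looking alike: dark steel base plate 150 x 96 x 12 mm with a round black sprung pad towards one end (centre at x = -34 mm, y = 0) and a white push-down tag in a grey block towards the other end (centre at x = +47 mm, y = 0). Origin: centre of the plate's underside, on the bench; x along the plate from pad to tag, z up
- pad_2 (a point): fixed point: centre of the top of mount_2's black rubber pad at rest, 64 mm above the bench (50 mm across; steel flange 72 mm across, 10 mm lower). Pressed, it goes straight down; force rises evenly with depth. The softest takes 1 to 5 N and stops at 13 mm; the two firm ones need over twice its force at any depth, 9 to 13 N at their stop at 8 mm. Which is which changes and cannot be seen
- mark_2 (a joint): how far the white drag pointer (14 x 14 x 6 mm, under a clear guard 25 x 9 mm, 54 mm tall) beside mount_2's pad, 39 mm to the +y side of the pad's centre, has been pushed down, m: 0 at the start, 50 mm above the bench; the pad's flange pushes it down with it and it stays at the pad's deepest point so far
- tag_2_top (a point): centre of the top face of mount_2's white tag, a T-shaped tab with a head of 12 mm (along the mount's x) by 32 mm (along y); 55 mm above the bench when up; it stands out of a grey block 26 x 42 mm whose top is 38 mm above the bench; it moves with the tag
- tag_2 (a joint): how far mount_2's tag is pushed straight down, m: 0 up (as at the start), 0.012 fully down, its head then resting on the block; about 3 N moves it and it stays where it is left
- mount_3: one of three vibration mounts (the numbers say nothing of place or stiffness), screwed to the bench, all looking alike: dark steel base plate 150 x 96 x 12 mm with a round black sprung pad towards one end (centre at x = -34 mm, y = 0) and a white push-down tag in a grey block towards the other end (centre at x = +47 mm, y = 0). Origin: centre of the plate's underside, on the bench; x along the plate from pad to tag, z up
- pad_3 (a point): fixed point: centre of the top of mount_3's black rubber pad at rest, 64 mm above the bench (50 mm across; steel flange 72 mm across, 10 mm lower). Pressed, it goes straight down; force rises evenly with depth. The softest takes 1 to 5 N and stops at 13 mm; the two firm ones need over twice its force at any depth, 9 to 13 N at their stop at 8 mm. Which is which changes and cannot be seen
- mark_3 (a joint): how far the white drag pointer (14 x 14 x 6 mm, under a clear guard 25 x 9 mm, 54 mm tall) beside mount_3's pad, 39 mm to the +y side of the pad's centre, has been pushed down, m: 0 at the start, 50 mm above the bench; the pad's flange pushes it down with it and it stays at the pad's deepest point so far
- tag_3_top (a point): centre of the top face of mount_3's white tag, a T-shaped tab with a head of 12 mm (along the mount's x) by 32 mm (along y); 55 mm above the bench when up; it stands out of a grey block 26 x 42 mm whose top is 38 mm above the bench; it moves with the tag
- tag_3 (a joint): how far mount_3's tag is pushed straight down, m: 0 up (as at the start), 0.012 fully down, its head then resting on the block; about 3 N moves it and it stays where it is left
- vial_mid (a point): small clear glass vial with white cap, 25 mm across, 55 mm tall; bystander, its centre half-way up
- spanner_mid (a point): steel spanner 130 mm long lying flat between two mounts; bystander, its centre half-way up
- beaker_mid (a point): glass cup 64 mm across, 85 mm tall; bystander, its centre half-way up
- reagent_mid (a point): amber bottle with black cap, 64 mm across, 130 mm tall; bystander, its centre half-way up
- jar_mid (a point): white jar 56 mm across, 70 mm tall; bystander, its centre half-way up
- spare_pad_mid (a point): loose black rubber disc 44 mm across, 18 mm tall, lying on the bench, not part of any mount; bystander, its centre half-way up
Not all that is in view belongs to the job. What is shaped like the mount_1 but purple is not meant.

How it is judged:
By the outcome, as a careful person would: the job done as asked, in the order asked, and still so for the second after the job is handed in, with the robot touching nothing.
It also fails if it takes over 48 s, if anything falls off the work surface, if the arm or the gripper's body presses on something with over 40 N, if the wrist force passes 120 N, or if a joint passes its speed limit or range.

## Working session

There is one attempt and no reset: what is moved stays moved. The work goes in short steps, Python scripts to look and compute and a shell command to move; the robot and the scene stay as the last step left them, time stands still between calls to the robot, and variables do not carry over. Pictures are saved under pics/ and viewed, and the job is handed in when it is done.

```bash
mkdir -p pics; ls
python3 - <<'E'
from plant import r
import cv2,json
s=r.get_state()
for k,v in s.items(): print(k,v)
print(r.tcp_to_tips)
for n in ["scene","top"]:
    d=r.snapshot(n); cv2.imwrite(f"pics/{n}0.png",cv2.resize(d["frame"][:,:,::-1],(768,576)))
    print(n,d["intrinsics"],d["dist_coeffs"],d["R"],d["t"])
    for nm in ["mount_1","pad_1","tag_1_top","vial_mid","reagent_mid","beaker_mid","jar_mid","spare_pad_mid","spanner_mid"]:
        print(nm,[(round(o["p"],2),[round(float(c)) for c in o["centre"]]) for o in r.tip_of(n,nm)])
E
```

```text
pics
clock 0.0
q [ 1.30079718  0.69000435 -0.19449238  1.56636025  0.15730385  0.90249448
 -0.2151013 ]
qd [-0.00201989 -0.00160046  0.00021821  0.00039756 -0.00148165  0.00052849
 -0.00161524]
joint_torque [-4.26427032e-04 -5.27568948e+01 -1.26658592e+00 -1.53433120e+01
 -5.24848409e-02  6.52545306e-03  1.68167267e-04]
tool_pos [ 0.18672012 -0.59579772  0.24589244]
eef_rot [-0.56956707  0.41912859 -0.418       0.5702636 ]
contact_force [-0.27216529 -0.32729429  0.89878067]
moment [-0.03201115  0.03694399  0.00198716]
opening 0.9997123569250785
0.008
scene [[350.36513912   0.         258.5430143 ]
 [  0.         350.36513912 192.64106364]
 [  0.           0.           1.        ]] [-0.0308617  0.         0.         0.         0.       ] [[ 0.80543602  0.5925021  -0.01463156]
 [ 0.45900787 -0.63920386 -0.61703338]
 [-0.37494612  0.49026491 -0.78680094]] [-0.40445305 -0.21274694  1.28153789]
mount_1 [(0.97, [276, 82]), (0.78, [349, 223]), (0.76, [205, 269]), (0.64, [227, 143]), (0.6, [156, 315])]
pad_1 [(0.87, [242, 191]), (0.86, [210, 124]), (0.71, [334, 206]), (0.69, [184, 258]), (0.
[... 676 characters left out ...]
84966360e-02  1.54635427e-03 -9.96913179e-01]] [-0.03983198  0.52857801  1.09837451]
mount_1 [(0.95, [274, 403]), (0.92, [198, 325]), (0.9, [187, 241]), (0.89, [187, 159]), (0.82, [138, 370]), (0.75, [272, 328]), (0.66, [195, 152]), (0.35, [172, 152])]
pad_1 [(0.92, [284, 340]), (0.8, [196, 239]), (0.79, [145, 379]), (0.71, [207, 332]), (0.55, [194, 151])]
tag_1_top [(0.57, [259, 327]), (0.5, [185, 325]), (0.48, [118, 379]), (0.45, [261, 399])]
vial_mid []
reagent_mid [(0.62, [171, 152]), (0.6, [112, 200])]
beaker_mid [(0.61, [114, 306]), (0.4, [184, 323])]
jar_mid [(0.71, [190, 106])]
spare_pad_mid [(0.75, [196, 241]), (0.67, [109, 199]), (0.65, [214, 373])]
spanner_mid [(0.53, [181, 280])]
```

View pics/scene0.png

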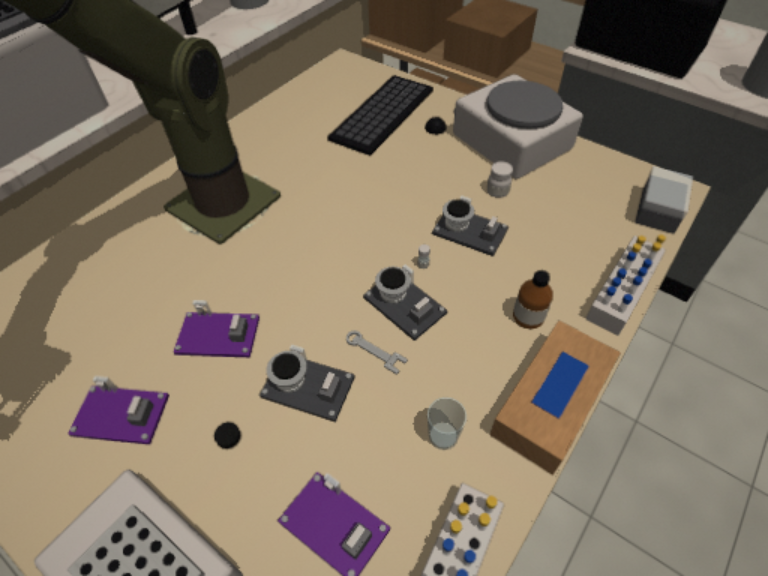

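View pics/top0.png

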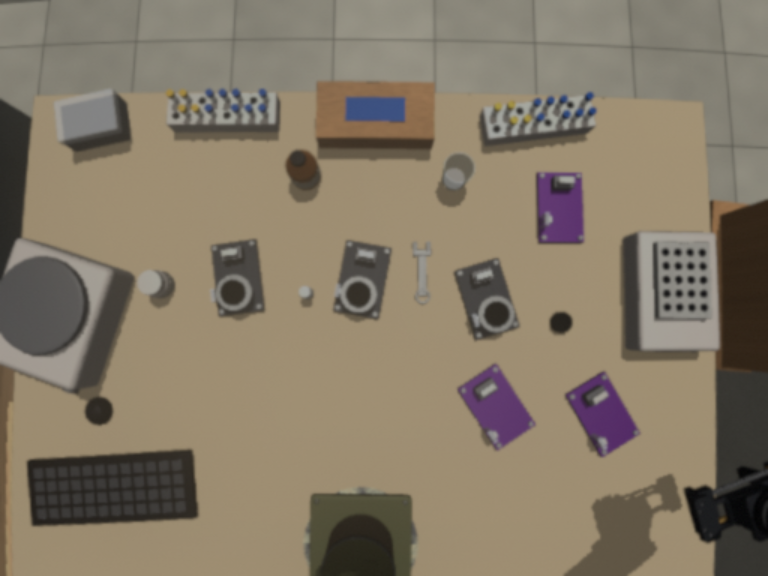

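The scene picture shows three dark mounts with pads at about (458,207), (393,283) and (287,369). The top view shows the same pads at (233,291), (358,293) and (496,314), all in pixels of the enlarged pictures. The purple look-alikes have no pads and are not meant. Next I measure pads and tags in both cameras.

```bash
cat > h.py <<'E'
import numpy as np,cv2
def ray(d,px,z):
    K=d["intrinsics"];u=cv2.undistortPoints(np.array([[px]],float),K,np.array(d["dist_coeffs"])).ravel()
    R=np.array(d["R"]);t=np.array(d["t"]);c=-R.T@t;v=R.T@np.array([u[0],u[1],1.])
    return c+v*(z-c[2])/v[2]
def proj(d,X):
    p,_=cv2.projectPoints(np.array([X],float),cv2.Rodrigues(np.array(d["R"]))[0],np.array(d["t"]),d["intrinsics"],np.array(d["dist_coeffs"]))
    return p.ravel()
E
python3 - <<'E'
from plant import r
from h import *
D={n:r.snapshot(n) for n in["scene","top"]}
import pickle;pickle.dump(D,open("d0.pkl","wb"))
for n in D:
    for nm,z in[("pad_1",.064),("tag_1_top",.055),("mount_1",0)]:
        for o in r.tip_of(n,nm):
            c=o["centre"];print(n,nm,round(o["p"],2),np.round(c,1),np.round(ray(D[n],[c[1],c[0]],z),3)[:2])
    for nm in["pad_1","tag_1"]:
        for o in r.trace(n,nm):
            c=o["centre"];print(n,"trace",nm,round(o["p"],2),np.round(c,1),o["region"].sum())
T=D["top"]["frame"][:,:,::-1]
c=T[150:235,130:360]; cv2.imwrite("pics/t1.png",cv2.resize(c,None,fx=3.4,fy=3.4,interpolation=cv2.INTER_CUBIC))
c=D["scene"]["frame"][125:285,165:345,::-1]; cv2.imwrite("pics/s1.png",cv2.resize(c,None,fx=3.6,fy=3.6,interpolation=cv2.INTER_CUBIC))
E
```

```text
scene pad_1 0.95 [262.   56.5] [ 0.23 -0.51]
scene pad_1 0.87 [184.2 257.5] [0.498 0.002]
scene pad_1 0.81 [335.8 209.7] [ 0.671 -0.412]
scene pad_1 0.8 [138.6 307.7] [0.517 0.258]
scene pad_1 0.75 [242.6 193.3] [ 0.479 -0.258]
scene pad_1 0.6 [207.2 125.1] [ 0.24  -0.288]
scene tag_1_top 0.54 [355.  240.5] [ 0.75  -0.402]
scene tag_1_top 0.49 [214.3 157. ] [ 0.327 -0.248]
scene tag_1_top 0.48 [266.2  92. ] [ 0.309 -0.461]
scene tag_1_top 0.44 [253.  217.5] [ 0.547 -0.24 ]
scene tag_1_top 0.21 [198.  353.8] [0.753 0.13 ]
scene mount_1 0.93 [221.5 143.8] [ 0.275 -0.271]
scene mount_1 0.9 [275.2  82.2] [ 0.269 -0.49 ]
scene mount_1 0.85 [349.7 221.8] [ 0.697 -0.411]
scene mount_1 0.69 [259.4 204.7] [ 0.507 -0.257]
scene mount_1 0.67 [207.3 268.3] [ 0.547 -0.01 ]
scene trace pad_1 0.96 [277.8  79.1] 1950
scene trace pad_1 0.84 [350.3 220. ] 2895
scene trace pad_1 0.66 [157.1 323.9] 695
scene trace pad_1 0.61 [206.9 272.9] 1041
scene trace pad_1 0.6 [257.8 212.1] 1315
scene trace tag_1 0.65 [267.9  91.4] 52
scene trace tag_1 0.49 [200.9 280.1] 28
top pad_1 0.83 [206.2 332.5] [ 0.479 -0.2
[... 345 characters left out ...]
.9 401.5] [ 0.31  -0.477]
top mount_1 0.93 [187.2 159.9] [0.534 0.257]
top mount_1 0.93 [273.4 331.9] [ 0.274 -0.28 ]
top mount_1 0.69 [138.7 371.8] [ 0.697 -0.41 ]
top mount_1 0.68 [198.  321.1] [ 0.506 -0.246]
top mount_1 0.68 [188.  237.2] [0.534 0.015]
top mount_1 0.58 [274.7 402.3] [ 0.27  -0.502]
top mount_1 0.2 [110.4 198.7] [0.781 0.142]
top trace pad_1 0.85 [274.8 400.6] 1546
top trace pad_1 0.74 [177.2 160.8] 1034
top trace pad_1 0.68 [136.2 373.8] 1440
top trace pad_1 0.67 [274.3 330.2] 1457
top trace pad_1 0.62 [177.3 244.4] 1017
top trace pad_1 0.61 [187.7 319.6] 1059
top trace tag_1 0.62 [181.9 322.5] 52
top trace tag_1 0.62 [121.4 377.2] 25
top trace tag_1 0.4 [258.8 322.8] 40
```

View pics/t1.png

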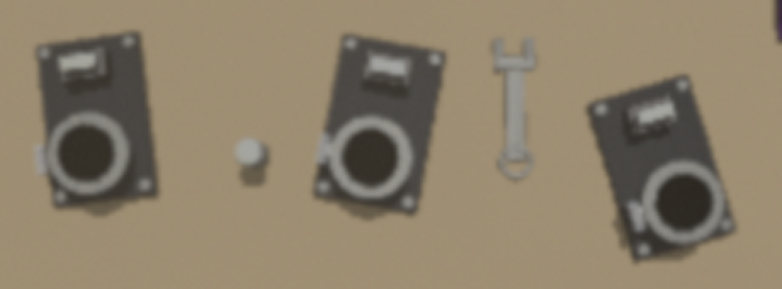

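View pics/s1.png

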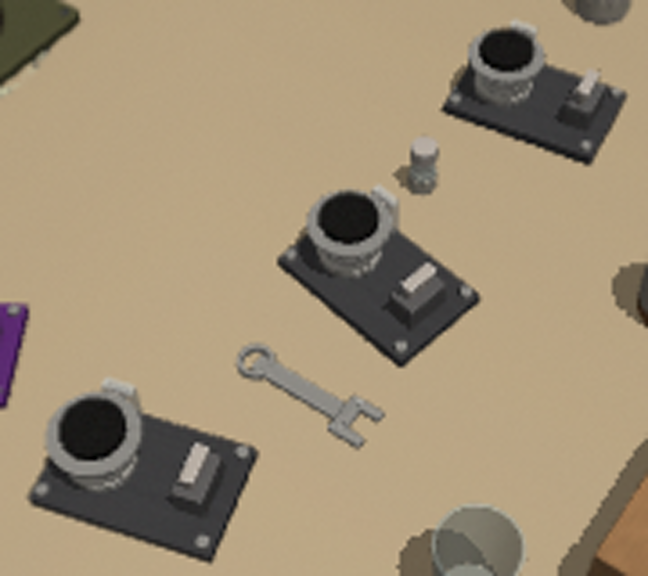

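The top crop shows pads at (86,153), (371,157) and (685,201), with the tag heads at (80,62), (388,67) and (655,112). The scene crop agrees, with pads at (507,50), (350,217) and (93,430). I call the mounts A (left), B (middle) and C (right). All are dark-plated with black pads, so they fit the description.

Run:
```python
from h import *
import pickle
from scipy.optimize import least_squares
D=pickle.load(open("d0.pkl","rb"))
P={"top":{"A":(86,153,80,62),"B":(371,157,388,67),"C":(685,201,655,112)},"scene":{"A":(507,50,588,84),"B":(350,217,419,278),"C":(93,430,195,465)}}
off={"top":(130,150,3.4),"scene":(165,125,3.6)}
for m in "ABC":
    obs=[]
    for n in D:
        ox,oy,s=off[n];v=P[n][m];g=cv2.cvtColor(D[n]["frame"],cv2.COLOR_RGB2GRAY)
        f=lambda x,y:(x/s+ox-.4,y/s+oy-.4)
        p=f(*v[:2]);t=f(*v[2:])
        # dark blob
        r=13;x0,y0=int(p[0])-r,int(p[1])-r;c=cv2.resize(g[y0:y0+2*r,x0:x0+2*r],None,fx=8,fy=8,interpolation=cv2.INTER_CUBIC)
        core=c[8*r-20:8*r+20,8*r-20:8*r+20].mean()
        k,l,st,ce=cv2.connectedComponentsWithStats((c<core+ (45 if n=="top" else 40)).astype(np.uint8))
        i=l[8*r,8*r];pb=ce[i]/8-7/16+[x0,y0]
        # white tag
        r2=6;x0,y0=int(round(t[0]))-r2,int(round(t[1]))-r2;c=g[y0:y0+2*r2+1,x0:x0+2*r2+1].astype(float)
        c=cv2.resize(c,None,fx=8,fy=8,interpolation=cv2.INTER_CUBIC);mx=c[40:64,40:64].max()
        k,l,st2,ce2=cv2.connectedComponentsWithStats((c>mx*.8).astype(np.uint8));j=1+np.argmax(st2[1:,4]);tb=ce2[j]/8-7/16+[x0,y0]
        print(m,n,"pad hand",np.round(p,1),"blob",np.round(pb,1),st[i][2:]/8,"->",np.round(ray(D[n],pb,.064)[:2],4),"| tag hand",np.round(t,1),"blob",np.round(tb,1),st2[j][2:]/8,np.round(ray(D[n],t,.055)[:2],4),np.round(ray(D[n],tb,.055)[:2],4))
        obs.append((n,pb,t))
    def res(q):
        x,y,a=q;e=[]
        for n,pb,t in obs:
            e+=list(proj(D[n],[x,y,.064])-pb)
            e+=list(proj(D[n],[x+.081*np.cos(a),y+.081*np.sin(a),.055])-t)
        return e
    s=least_squares(res,[.5,0,0]);x,y,a=s.x
    print(m,"fit pad",np.round([x,y],4),"yaw deg",round(np.degrees(a),1),"tag",np.round([x+.081*np.cos(a),y+.081*np.sin(a)],4),np.round(s.fun,1))
```

```text
A scene pad hand [305.4 138.5] blob [305.2 138.6] [  15.      11.375 1094.75 ] -> [0.5102 0.2528] | tag hand [327.9 147.9] blob [328.7 144.6] [ 13.      9.    541.375] [0.5895 0.267 ] [0.5841 0.2821]
A top pad hand [154.9 194.6] blob [154.8 194.6] [  16.75   17.   1797.  ] -> [0.5068 0.2552] | tag hand [153.1 167.8] blob [152.5 167.6] [ 10.    4.5 270. ] [0.5874 0.2655] [0.5881 0.2676]
A fit pad [0.5081 0.2547] yaw deg 8.1 tag [0.5883 0.2661] [-0.2 -0.6 -0.5 -0.   0.2 -0.5 -0.2 -0.3]
B scene pad hand [261.8 184.9] blob [261.4 185.3] [  16.625   14.25  1466.75 ] -> [0.5097 0.0058] | tag hand [281.  201.8] blob [281.  201.6] [  8.875   7.75  226.75 ] [ 0.5879 -0.0054] [ 0.5875 -0.0047]
B top pad hand [238.7 195.8] blob [238.4 195.9] [  16.375   17.25  1733.375] -> [0.506  0.0082] | tag hand [243.7 169.3] blob [243.7 168.8] [ 10.375   5.    304.25 ] [ 0.5858 -0.0059] [ 0.5873 -0.0058]
B fit pad [0.5072 0.0075] yaw deg -9.3 tag [ 0.5871 -0.0057] [-0.3 -0.7 -0.3 -0.1  0.2 -0.4 -0.1 -0.4]
C scene pad hand [190.4 244. ] blob [190.3 243.8] [  18.625   17.25  2017.25 ] -> [ 0.4746 -0.2652] | tag hand [218.8 253.8] blob [218.5 253.2] [  7.375  11.    311.625] [ 0.5508 -0.2402] [ 0.5491 -0.2393]
C top pad hand [331.1 208.7] blob [330.8 209.1] [  16.875   16.75  1761.   ] -> [ 0.4704 -0.263 ] | tag hand [322.2 182.5] blob [322.5 182.6] [  9.875   5.625 280.75 ] [ 0.5492 -0.2398] [ 0.549  -0.2405]
C fit pad [ 0.4725 -0.264 ] yaw deg 17.3 tag [ 0.5499 -0.24  ] [-0.3 -0.7 -0.2 -0.2  0.3 -0.7  0.1 -0.2]
```

```bash
cat > st.py <<'E'
from plant import r
import numpy as np
from scipy.spatial.transform import Rotation as Ro
def st(tgt=None):
    s=r.get_state();R=Ro.from_quat(s["eef_rot"]).as_matrix()
    p=np.array(s["tool_pos"]);print("t",round(s["clock"],2),"tip",np.round(p+R@[0,.008,0],4),"F",np.round(s["contact_force"],2),"op",round(s["opening"],3))
    if tgt is not None: print("rows mm",np.round(R.T@(np.array(tgt)-[0,0,0]-(p+R@[0,.008,0]))*1000,1))
    return R
E
python3 - <<'E'
from st import *
R=st([.4725,-.264,.100]);print(R.round(3), np.degrees(np.arctan2(R[1,0],R[0,0])))
E
```

```text
t 1.6 tip [ 0.187  -0.5964  0.2387] F [ 0.31 -0.21 -0.11] op 0.998
rows mm [-231.8  138.7  371.8]
[[ 0.299  0.     0.954]
 [-0.954 -0.     0.299]
 [ 0.    -1.     0.   ]] -72.59168828564141
```

```bash
python3 -m inch '-24 12 37 0; -48 24 74 0; -72 36 111 0; -96 48 148 0; -120 60 185 0; -144 74 222 0; -168 88 259 0; -192 102 296 0; -216 112 335 0; -232 119 372 0' -1 20; python3 -m inch '0 0 0 0; 0 0 0 0; 0 0 0 0; 0 0 0 0'; python3 -c "
from st import *
st([.4725,-.264,.067])"
```

```text
clock: 2.6
tool_pos: [0.4735, -0.261, 0.127]
eef_rot: [-0.57, 0.419, -0.418, 0.57]
contact_force: [0.7, -0.7, 0.8]
opening: 0.115
clock: 3.0
tool_pos: [0.4713, -0.2655, 0.128]
eef_rot: [0.57, -0.419, 0.42, -0.569]
contact_force: [-0.2, 0.1, -1.1]
opening: 0.007
t 3.0 tip [ 0.4713 -0.2655  0.12  ] F [-0.24  0.09 -1.11] op 0.007
rows mm [-1.1 53.   1.6]
```

```bash
python3 -m inch '-1 18 1 0; -1 36 1 0; -1 53 1 0; -1 53 1 0; -1 53 1 0'; python3 -m inch '0 2 0 0; 0 4 0 0; 0 6 0 0; 0 6 0 0; 0 6 0 0';python3 -c "
from st import *
st([.4725,-.264,.056])"; python3 -m inch '0 1 0 0; 0 2 0 0; 0 3 0 0; 0 3 0 0; 0 3 0 0';python3 -c "
from st import *
st([.4725,-.264,.056])"
```

```text
clock: 3.5
tool_pos: [0.4726, -0.2634, 0.075]
eef_rot: [0.57, -0.419, 0.419, -0.569]
contact_force: [-1.1, -1.1, 0.9]
opening: 0.008
clock: 4.0
tool_pos: [0.4734, -0.2631, 0.0695]
eef_rot: [0.57, -0.418, 0.419, -0.57]
contact_force: [-0.7, -1.7, 5.8]
opening: 0.004
t 4.0 tip [ 0.4734 -0.2631  0.0615] F [-0.69 -1.74  5.77] op 0.004
rows mm [ 0.6  5.5 -1.2]
clock: 4.5
tool_pos: [0.4735, -0.263, 0.0669]
eef_rot: [0.57, -0.418, 0.419, -0.57]
contact_force: [-1.4, -0.1, 9.2]
opening: 0.01
t 4.5 tip [ 0.4735 -0.263   0.0589] F [-1.4  -0.11  9.16] op 0.01
rows mm [ 0.6  2.9 -1.2]
```

```bash
python3 -m inch '0 1 0 0; 0 2 0 0; 0 3 0 0; 0 3 0 0; 0 3 0 0'; python3 -m inch '0 1 0 0; 0 2 0 0; 0 3 0 0; 0 3 0 0; 0 3 0 0';python3 -c "
from st import *
st()
r.snapshot('top')
st()"
```

```text
clock: 5.0
tool_pos: [0.4734, -0.2631, 0.0644]
eef_rot: [0.57, -0.418, 0.419, -0.57]
contact_force: [-2.1, 0.1, 13.6]
opening: 0.005
clock: 5.5
tool_pos: [0.4735, -0.2631, 0.0642]
eef_rot: [0.57, -0.418, 0.42, -0.57]
contact_force: [-6.4, 3.5, 39.7]
opening: 0.008
t 5.5 tip [ 0.4735 -0.2631  0.0562] F [-6.43  3.49 39.68] op 0.008
t 5.55 tip [ 0.4735 -0.2631  0.0561] F [-6.82  3.71 40.27] op 0.005
```

```bash
python3 -m inch '0 -20 0 0; 0 -50 0 0; -40 -66 18 0; -84 -66 38 0; -128 -66 58 0; -172 -66 78 0; -214 -66 98 0; -248 -66 113 0; -248 -66 113 0; -248 -66 113 0'; python3 -c "
from st import *
st([.5072,.0075,.067])"
```

```text
clock: 6.55
tool_pos: [0.5068, 0.0088, 0.1258]
eef_rot: [0.57, -0.418, 0.418, -0.57]
contact_force: [-0.1, -1.4, -1.1]
opening: 0.002
t 6.55 tip [0.5068 0.0088 0.1178] F [-0.08 -1.45 -1.13] op 0.002
rows mm [ 1.3 50.8 -0. ]
```

```bash
python3 -m inch '1 18 0 0; 1 36 0 0; 1 51 0 0; 1 51 0 0; 1 51 0 0'; python3 -m inch '0 2 0 0; 0 4 0 0; 0 6 0 0; 0 6 0 0; 0 6 0 0'; python3 -m inch '0 1 0 0; 0 2 0 0; 0 3 0 0; 0 3 0 0; 0 3 0 0';python3 -m inch '0 1 0 0; 0 2 0 0; 0 3 0 0; 0 3 0 0; 0 3 0 0'; python3 -c "
from st import *
st([.5072,.0075,.056])"
```

```text
clock: 7.05
tool_pos: [0.5069, 0.0053, 0.0749]
eef_rot: [0.57, -0.419, 0.419, -0.569]
contact_force: [-1.1, -0.8, 0.5]
opening: 0.005
clock: 7.55
tool_pos: [0.5075, 0.0069, 0.0689]
eef_rot: [-0.57, 0.418, -0.419, 0.57]
contact_force: [0.7, -1.0, 2.2]
opening: 0.005
clock: 8.05
tool_pos: [0.5075, 0.0069, 0.0658]
eef_rot: [-0.57, 0.418, -0.419, 0.57]
contact_force: [1.5, -1.3, 2.1]
opening: 0.003
clock: 8.55
tool_pos: [0.5074, 0.0069, 0.0627]
eef_rot: [-0.57, 0.418, -0.419, 0.57]
contact_force: [2.1, -1.2, 4.0]
opening: 0.007
t 8.55 tip [0.5074 0.0069 0.0547] F [ 2.11 -1.18  3.97] op 0.007
rows mm [-0.6 -1.3 -0. ]
```

```bash
python3 -m inch '0 1 0 0; 0 2 0 0; 0 3 0 0; 0 3 0 0; 0 3 0 0'; python3 -m inch '0 1 0 0; 0 2 0 0; 0 3 0 0; 0 3 0 0; 0 3 0 0'; python3 -c "
from st import *
st()"
```

```text
clock: 9.05
tool_pos: [0.5074, 0.0069, 0.0597]
eef_rot: [-0.57, 0.418, -0.419, 0.57]
contact_force: [2.1, -2.4, 2.7]
opening: 0.004
clock: 9.55
tool_pos: [0.5074, 0.0069, 0.0588]
eef_rot: [-0.57, 0.418, -0.419, 0.57]
contact_force: [-1.1, -1.8, 27.3]
opening: 0.004
t 9.55 tip [0.5074 0.0069 0.0508] F [-1.13 -1.77 27.27] op 0.004
```

B stops at 13 mm and took about 3 N on the way, so it is the soft one. A still has to be pressed.

```bash
python3 -m inch '0 -20 0 0; 0 -50 0 0; -40 -69 13 0; -84 -69 27 0; -128 -69 41 0; -172 -69 55 0; -210 -69 67 0; -236 -69 75 0; -236 -69 75 0; -236 -69 75 0'; python3 -c "
from st import *
st([.5081,.2547,.067])"
```

```text
clock: 10.55
tool_pos: [0.5062, 0.2548, 0.1248]
eef_rot: [0.571, -0.419, 0.417, -0.569]
contact_force: [-0.3, -1.6, -0.1]
opening: 0.007
t 10.55 tip [0.5062 0.2548 0.1168] F [-0.29 -1.61 -0.05] op 0.007
rows mm [ 0.7 49.8  2. ]
```

```bash
python3 -m inch '1 18 1 0; 1 36 1 0; 1 50 1 0; 1 50 1 0; 1 50 1 0'; python3 -m inch '0 2 0 0; 0 4 0 0; 0 6 0 0; 0 6 0 0; 0 6 0 0'; python3 -m inch '0 1 0 0; 0 2 0 0; 0 3 0 0; 0 3 0 0; 0 3 0 0';python3 -m inch '0 1 0 0; 0 2 0 0; 0 3 0 0; 0 3 0 0; 0 3 0 0'; python3 -c "
from st import *
st([.5072,.0075,.056])"
```

```text
clock: 11.05
tool_pos: [0.5092, 0.253, 0.0756]
eef_rot: [0.57, -0.419, 0.419, -0.569]
contact_force: [0.7, 0.3, -0.1]
opening: 0.008
clock: 11.55
tool_pos: [0.5098, 0.2541, 0.0701]
eef_rot: [-0.57, 0.418, -0.419, 0.57]
contact_force: [0.2, 0.1, 3.7]
opening: 0.004
clock: 12.05
tool_pos: [0.5098, 0.254, 0.0671]
eef_rot: [-0.57, 0.418, -0.419, 0.57]
contact_force: [0.8, -0.0, 7.2]
opening: 0.006
clock: 12.55
tool_pos: [0.5098, 0.2541, 0.0645]
eef_rot: [-0.57, 0.418, -0.419, 0.57]
contact_force: [0.6, -0.1, 9.8]
opening: 0.005
t 12.55 tip [0.5098 0.2541 0.0565] F [ 0.61 -0.09  9.8 ] op 0.005
rows mm [234.5   0.4 -76.2]
```

```bash
python3 -m inch '0 1 0 0; 0 2 0 0; 0 3 0 0; 0 3 0 0; 0 3 0 0'; python3 -c "
from st import *
st()
R=st([.5871,-.0057,.085])"
```

```text
clock: 13.05
tool_pos: [0.5099, 0.2541, 0.0641]
eef_rot: [-0.569, 0.418, -0.419, 0.571]
contact_force: [-5.7, -2.0, 33.0]
opening: 0.006
t 13.05 tip [0.5099 0.2541 0.0561] F [-5.69 -2.03 33.02] op 0.006
t 13.05 tip [0.5099 0.2541 0.0561] F [-5.69 -2.03 33.02] op 0.006
rows mm [271.  -29.   -3.9]
```

A is firm as well, stopping at 8 mm. Now the tag on B.

```bash
python3 -m inch '0 -20 0 0; 0 -60 0 0; 45 -60 0 8; 90 -60 -1 16; 135 -60 -2 24; 180 -60 -3 27; 225 -60 -4 27; 271 -60 -4 27; 271 -60 -4 27; 271 -60 -4 27'; python3 -c "
from st import *
R=st([.5871,-.0057,.058]);print(np.degrees(np.arctan2(R[1,0],R[0,0])))
import cv2
for n in ['scene','top']:
    d=r.snapshot(n)['frame'][:,:,::-1]
    d=d[125:285,165:345] if n=='scene' else d[140:240,140:350]
    cv2.imwrite(f'pics/{n}2.png',cv2.resize(d,None,fx=3.6,fy=3.6,interpolation=cv2.INTER_CUBIC))"
```

```text
clock: 14.05
tool_pos: [0.5862, -0.0071, 0.1202]
eef_rot: [-0.456, 0.541, -0.541, 0.455]
contact_force: [-0.1, 0.2, -0.6]
opening: 0.004
t 14.05 tip [ 0.5862 -0.0071  0.1122] F [-0.15  0.24 -0.57] op 0.004
rows mm [-1.6 54.2  0.7]
-99.75836041180524
```

View pics/scene2.png

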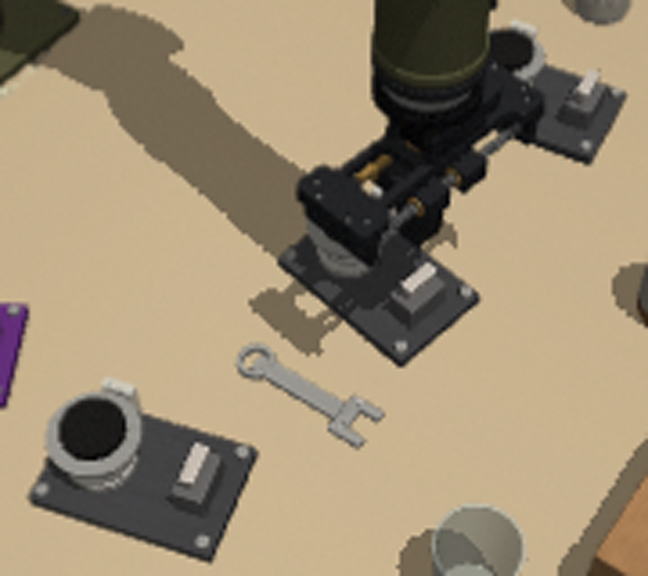

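The scene crop shows the gripper over mount B. Its tag at (418,277) is still up, as are those of A (588,85) and C (195,465), and the spanner and beaker have not moved. Descending onto B's tag.

```bash
python3 -m inch '-1 18 1 0; -1 36 1 0; -1 54 1 0; -1 54 1 0; -1 54 1 0'; python3 -m inch '0 2 0 0; 0 4 0 0; 0 6 0 0; 0 8 0 0; 0 8 0 0'; python3 -m inch '0 2 0 0; 0 4 0 0; 0 6 0 0; 0 6 0 0; 0 6 0 0'; python3 -c "
from st import *
st([.5871,-.0057,.043])"
```

```text
clock: 14.65
tool_pos: [0.5874, -0.0033, 0.0667]
eef_rot: [-0.457, 0.54, -0.539, 0.457]
contact_force: [-0.1, 0.3, 0.7]
opening: 0.003
clock: 15.15
tool_pos: [0.5882, -0.0047, 0.0588]
eef_rot: [0.456, -0.54, 0.54, -0.457]
contact_force: [0.1, 0.4, 0.9]
opening: 0.004
clock: 15.65
tool_pos: [0.5873, -0.0055, 0.0524]
eef_rot: [-0.457, 0.54, -0.54, 0.456]
contact_force: [0.8, 0.0, 1.1]
opening: 0.01
t 15.65 tip [ 0.5873 -0.0055  0.0444] F [0.79 0.03 1.12] op 0.01
rows mm [ 0.2  1.4 -0.1]
```

```bash
python3 -m inch '0 1 0 0; 0 2 0 0; 0 3 0 0; 0 3 0 0; 0 3 0 0'; python3 -c "
from st import *
st([.5871,-.0057,.043])"
```

```text
clock: 16.15
tool_pos: [0.5872, -0.0054, 0.0513]
eef_rot: [-0.456, 0.54, -0.54, 0.456]
contact_force: [-3.6, 0.7, 15.8]
opening: 0.007
t 16.15 tip [ 0.5872 -0.0054  0.0433] F [-3.61  0.75 15.78] op 0.007
rows mm [ 0.3  0.3 -0.1]
```

```bash
python3 -m inch '0 1 0 0; 0 1 0 0; 0 1 0 0'; python3 -m inch '0 -20 0 0; 0 -60 0 0; 0 -105 0 0; 0 -130 -40 0; 40 -150 -80 0; 80 -150 -120 0; 120 -150 -160 0; 120 -150 -200 0; 120 -150 -220 0; 120 -150 -220 0'; python3 -m inch '0 0 0 0; 0 0 0 0; 0 0 0 0'
python3 - <<'E'
from st import *
from h import *
st()
for n in ['scene','top']:
    D=r.snapshot(n);d=D['frame'][:,:,::-1]
    for nm in ["tag_1_top","vial_mid","spanner_mid","spare_pad_mid"]:
        print(n,nm,[(round(o["p"],2),[round(float(c)) for c in o["centre"]]) for o in r.tip_of(n,nm)])
    cv2.imwrite(f'pics/{n}3f.png',cv2.resize(d,(768,576)))
    d=d[125:285,165:345] if n=='scene' else d[140:240,140:350]
    cv2.imwrite(f'pics/{n}3.png',cv2.resize(d,None,fx=3.6,fy=3.6,interpolation=cv2.INTER_CUBIC))
E
```

```text
clock: 16.45
tool_pos: [0.5873, -0.0054, 0.0512]
eef_rot: [-0.456, 0.54, -0.54, 0.456]
contact_force: [-6.6, 0.2, 23.1]
opening: 0.001
clock: 17.45
tool_pos: [0.3448, -0.0868, 0.1988]
eef_rot: [-0.457, 0.543, -0.539, 0.454]
contact_force: [0.1, -1.2, 0.0]
opening: 0.005
clock: 17.75
tool_pos: [0.3524, -0.0866, 0.1986]
eef_rot: [0.456, -0.539, 0.54, -0.457]
contact_force: [-0.3, 0.1, -0.0]
opening: 0.01
t 17.75 tip [ 0.3524 -0.0866  0.1906] F [-0.35  0.1  -0.05] op 0.01
scene tag_1_top [(0.64, [268, 88]), (0.61, [214, 160]), (0.42, [356, 238]), (0.4, [252, 216])]
scene vial_mid []
scene spanner_mid [(0.59, [236, 249])]
scene spare_pad_mid [(0.64, [291, 155])]
top tag_1_top [(0.55, [120, 380]), (0.52, [183, 323]), (0.48, [266, 404]), (0.39, [261, 322])]
top vial_mid [(0.53, [193, 206])]
top spanner_mid [(0.69, [179, 282]), (0.24, [110, 198])]
top spare_pad_mid [(0.5, [212, 372])]
```

View pics/scene3.png

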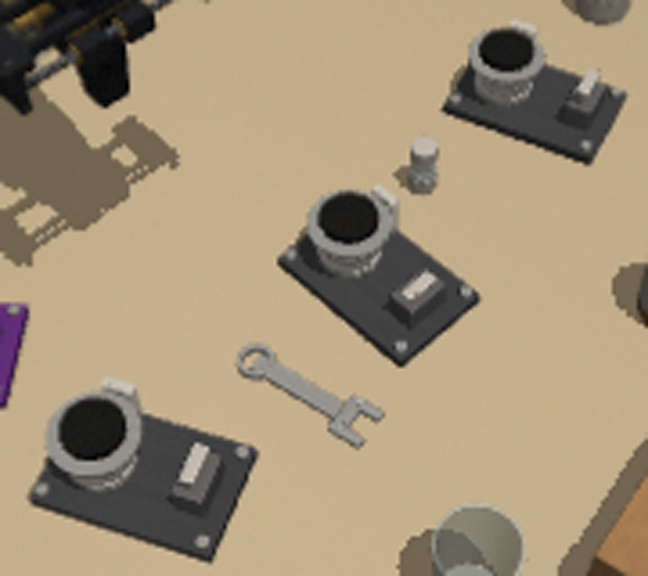

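View pics/top3f.png

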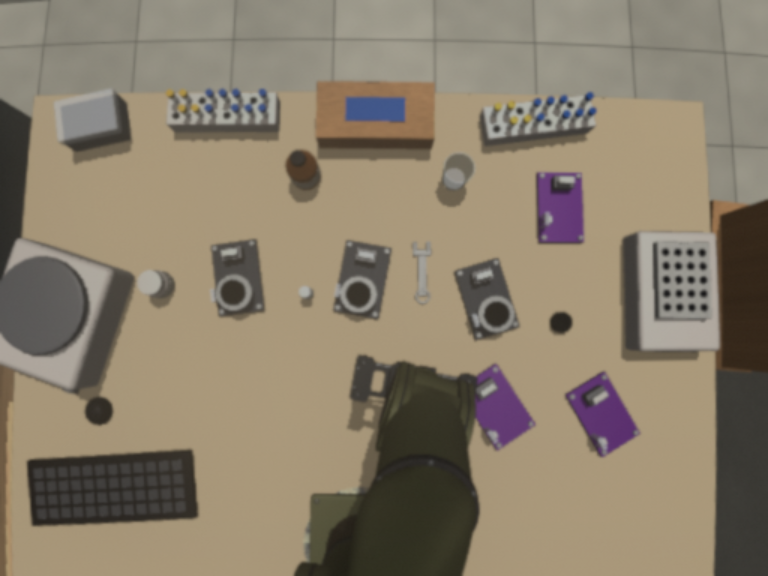

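Run:
```python
from h import *
import pickle
from plant import r
D=pickle.load(open("d0.pkl","rb"))["scene"]
for z in(.055,.043):print((proj(D,[.5871,-.0057,z])+.4-[165,125])*3.6)
a=D["frame"];b=r.snapshot("scene")["frame"]
c=np.hstack([i[185:220,265:300,::-1] for i in(a,b)])
cv2.imwrite("pics/cmp.png",cv2.resize(c,None,fx=10,fy=10,interpolation=cv2.INTER_CUBIC))
```

```text
[417.98169422 277.79242753]
[417.46178471 286.60148586]
```

View pics/cmp.png

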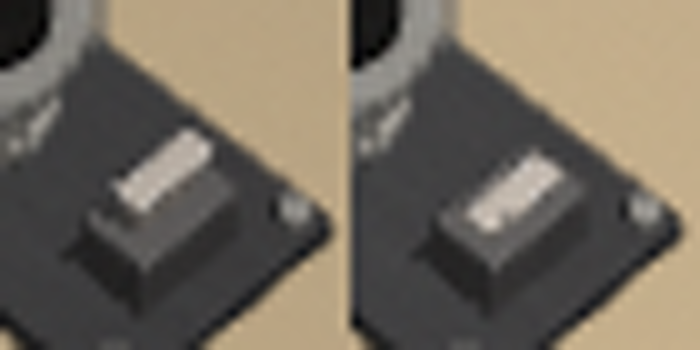

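Before and after: the tag's centre moved from about (165,168) to (515,192), where the right panel starts at column 350. That is 24 px lower at 10x, which matches the predicted shift for a full 12 mm. The head now sits on the block.

```bash
python3 -c "
from plant import r
print(r.finish_job())"
```

```text
the job is handed in; nothing more can be done
None
```

The middle mount (B) is the soft one. I pushed its white tag fully down and handed the job in at about 18 s.

With the fingers shut, I pressed each pad until it stopped:

| Mount | Stop depth | Force just before the stop |
|---|---|---|
| Right (C) | about 8 mm (firm) | about 13 N |
| Middle (B) | about 13 mm (soft) | about 3–4 N |
| Left (A) | about 8 mm (firm) | about 10 N |

- **Tag pushed:** B's tag bottomed with the fingertips at about 43 mm and 23 N on it. The before and after pictures show its head on the block, lower by the amount 12 mm should give.
- **Everything else:** The tags on A and C are still up, and the pictures show nothing else on the bench moved. The fingers ended well clear, about 19 cm above the bench.
- **Failed or odd readings:** In the last scene picture the network did not find the vial, though it is plainly there at its old place. The force while B's tag was sliding read only about 1 N, against the stated 3 N, which may be sensor noise. I did not measure the white drag pointers in the pictures.

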